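# Slide a hex nut home in the inspection fixture

## Task

Load the inspection fixture with one nut: set a fingertip down very softly on the front nut of the row in the track, slide that nut alone along under light pressure until it drops into the pocket at the end and lies flat, then swing the hold-down finger over it, fully to its stop, and let go. Never press on that nut with more than 15 N, not even at the first touch, and leave the nuts behind it and the things around the fixture where they are.

Things in the scene. Friction and masses are not known exactly. Their poses are not given: they have to be found in the camera images.
- fixture: inspection fixture, fixed to the bench; origin under the centre of its black base plate (120 x 230 x 12 mm, long along its y). A track runs along its y at x = 0: channel 20 mm wide, steel floor 24 mm above the bench from y = -87 to +43 mm, then the pocket, then an end stop; rails on both sides, each 26 mm wide, and the end stop have their tops 33 mm above the bench
- pocket (a point): centre of the pocket's floor (a small white light diffuser), 20 mm above the bench, at x = 0, y = +55 mm of the fixture, its axes those of the fixture. The pocket is 20 mm wide, 24 mm long along the track, 4 mm below the track's floor and 13 mm below the rails' tops. A nut fully in it has its top 2.2 mm below the rails' tops. It tips in front edge first: follow it down
- nut_center (a point): centre (half-way up) of the front nut of three in the track, the one nearest the pocket: plain steel M12 hex nut, 18 mm across flats, 20.8 across corners, 10.8 high, 17 g, loose, two flats to the rails; z up. It stands 1.8 mm above the rails, too little to pinch: press lightly from above with shut fingertips and drag. Friction about 0.25 on the track, more on finger pads
- next_nut_center (a point): centre of the like nut that waits 1 to 2.5 mm behind the front nut in the track; stays there. A fingertip on the front half of the front nut clears it. Touching down on a nut faster than about 5 mm/s can exceed 15 N; pressed by a fingertip, a nut gives about 1 mm per 10 N, arm included
- last_nut_center (a point): centre of the third like nut, 1 to 2.5 mm behind the second; stays there
- finger (a joint): angle of the hold-down finger (rad): 0 = across the pocket at its stop, over the rear edge of the nut; grows as it is swung open, clockwise from above, up to 2.4. It stays where it is left; about 1.6 N at the knob moves it. It passes 0.6 mm above the rails, so it closes only over a nut that has dropped
- finger_hinge (a point): pivot of the hold-down finger on the rail, at x = +26, y = +48 mm of the fixture, 33.6 mm above the bench; axes those of the fixture. At joint angle q the knob's axis is at pivot + 50 mm x (-cos q, sin q) in the fixture's x and y. The pivot's boss (radius 6.5 mm) and bolt reach 10 mm above this point
- finger_knob (a point): on the axis of the upright steel knob at the hold-down finger's free end: knob 12 mm in diameter, its top 61.6 mm above the bench, this point 8 mm below the top. The flat arm (9 mm wide, 5 mm thick, its top 38.6 mm above the bench) runs from knob to pivot and ends 2 mm beyond the knob's axis
- nut_tray: grey tray 100 x 140 x 30 mm with spare nuts, a bystander; origin under its centre
- ring_gauge: steel ring gauge, 58 mm in diameter, 18 mm high, a bystander; origin under its centre
- plug_gauge: upright steel plug gauge, 22 mm in diameter, 100 mm high, a bystander; origin under its centre
- caliper: caliper lying on the bench, 235 mm long along its x, 18 mm high at most, a bystander; origin under its middle

How it is judged:
On the way, in this order (a step that is already met when the one before it is completed fails the run):
1. the nut lies flat in the pocket, the hold-down finger still open (horizontal distance between nut_center and pocket below 0.004 m and z of nut_center in the frame of pocket below 0.007 m and angle between nut_center's own z axis and vertical below 0.1 rad and value of joint finger above 1 rad), for 0.2 s.
2. the hold-down finger is swung over the nut to its stop (value of joint finger below 0.08 rad), for 0.2 s.
At the end, for the whole second after the job is handed in: The nut lies flat in the pocket (centre within 4 mm of the pocket's centre seen from above, at most 7 mm above its floor, tilted less than 0.1 rad) and the hold-down finger lies over it within 0.08 rad of its stop (horizontal distance between nut_center and pocket below 0.004 m and z of nut_center in the frame of pocket below 0.007 m and angle between nut_center's own z axis and vertical below 0.1 rad and value of joint finger below 0.08 rad); the robot touches nothing.
It fails at once if the front nut is pressed by the fingers with more than 15 N, impacts included (contact force between the fingers and nut above 15 N).
It fails at once if a bystander is moved more than 10 mm (distance of any of nut_tray, ring_gauge, plug_gauge, caliper from where it was at the start of the episode above 0.01 m).
It fails at once if a nut behind it is moved more than 8 mm (distance of any of next_nut_center, last_nut_center from where it was at the start of the episode above 0.008 m).
It also fails if it takes over 72 s, if anything falls off the work surface, if the arm or the gripper's body presses on something with over 40 N, if the wrist force passes 120 N, or if a joint passes its speed limit or range.

## Robot

A 7-joint arm with a two-finger parallel gripper is mounted at the origin on the work surface. World frame = base frame: x ahead of the robot, y to its left, z up, the work surface at z = 0. Lengths are in m, angles in rad, forces in N, time in s.
With the tool pointing down it reaches from about 0.425 to 0.925 m from the base axis. Payload 6.8 kg.
Tool frame: the origin (TCP) lies on the centre line of the jaws, within the pads' length; the fingertips stand 11 mm ahead of it and the grasp point (between the pads) lies 8 mm behind it; z points along the fingers, y is the direction in which the jaws open and shut (so a half turn about z gives the same grasp; the last joint's range is limited). The gripper opens to 85 mm and grips with 20 to 120 N. Pads are 22 mm wide; open, the fingers measure 114 mm over their backs; the gripper's body (76 mm by 85 mm) begins 54 mm behind the grasp point. The pads swing forward as they close: fully open they stand 13 mm farther back than shut.
Start: joints at [-1.319, 0.477, 0.022, 1.555, -0.011, 1.109, -0.083], TCP at [0.238, 0.632, 0.242] pointing down, gripper open.
Joint ranges: [-2.96, 2.96], [-0.34, 2.1], [-1.41, 1.46], [0.24, 2.44], [-1.37, 4.51], [0.17, 1.92], [-2.96, 2.96]. Speed limits (rad/s): [2.39, 2.39, 3.14, 3.14, 3.14, 3.14, 3.14].

## Interface

Orientations are given as a rotation vector (axis times angle).
In Python, from bench import r gives the robot as it stands.
- The arm moves only by the tool send_rows, never from a script. Its argument "deltas" is a list of rows, each a list of 7 numbers: the opening, from 0 (shut) to 1 (fully open), then the shift along the tool's x, y, z as a fraction of full scale, then the turn, a rotation vector about the tool's x, y, z as a fraction of full scale. In form: [[hand, x, y, z, ax, ay, az], ...]. A call has 1 to 20 rows; each row is the pose to reach, as a shift and turn from the pose commanded when the call began, along the tool's axes at that moment, turning the shorter way round; what a row does not reach only later rows make up. Full scale, the value 1, is 150 mm for a shift and 180 degrees for a turn. A row lasts 1/12 s, in which the tool goes at most 41.7 mm and 7.16 degrees, less where a joint would pass 70% of its speed; a pose out of reach is approached as far as the arm can. A call with a number of a shift or a turn outside -1 to 1 is refused whole. A call with a gripper value outside its range is refused whole. The fingers move at their own pace and stop on an object; "squeeze" is the grip in N (left out, the last holds). Time passes only in rows, so rows that repeat a pose let the fingers close. It gives the time, the measured TCP pose, the force and the opening at its end, in the units of the state.
- r.get_obs(): the state, without advancing time (a new reading comes with each control period).
- r.grab_frame(name): name is "scene" or "side" or "wrist"; returns a dict with "pixels" (420x560x3 uint8, red, green, blue), "camera_matrix" (3x3 intrinsics, pixels), "rvec" (rotation vector, rad) and "tvec" (3), from world to camera coordinates, as OpenCV has them. Camera axes: x right, y down, z forward; pixel columns grow to the right and rows downward; lengths in m; the calibration is good to about 2 mm. A picture is of the moment at which its call begins. There is no depth.
- r.hand_in(): hands the job in, once; it reports no verdict.
The state is a dict: "clock": time; "joints": joint angles; "qvel": joint speeds; "tau": joint torques, N m; "tcp_pos": TCP position; "orientation": TCP orientation; "contact_force": force on the tool from outside, world axes, zero at the start; "moment": the same for the moment, N m; "grip_width": finger opening in m.
Only numpy, scipy, OpenCV 4.12 (cv2) and the standard library are available. Lean on these libraries where they do the work, as an engineer would, in place of code of your own. Each camera call takes 0.05 s, during which the arm holds its last target. There are 200 camera calls.

## Working session

There is one attempt and no reset: what is moved stays moved. The work goes in short steps, Python scripts to look and compute and a tool call to move; the robot and the scene stay as the last step left them, time stands still between calls to the robot, and variables do not carry over. Pictures are saved under pics/ and viewed, about 8 in all and at most 12, crops included, and the job is handed in when it is done.

Besides the shell and the picture viewer there is one more tool, called after "Request:" as name(argument=value, ...) on one line, values as JSON. send_rows: Moves the arm, as the interface text tells. Shift numbers are shares of 150 mm and turn numbers shares of 180 degrees, none past 1 either way. Its arguments: {"type":"object","properties":{"deltas":{"type":"array","items":{"type":"array","items":{"type":"number"}}},"squeeze":{"type":"number"}},"required":["deltas"]}

```bash
mkdir -p pics
python3 - <<'E'
from bench import r
import cv2,pickle,numpy as np
d={}
for n in ["scene","side","wrist"]:
    f=r.grab_frame(n); d[n]=f; print(n,f["camera_matrix"][0],f["camera_matrix"][1],f["rvec"],f["tvec"])
    cv2.imwrite(f"pics/a_{n}.png",cv2.cvtColor(f["pixels"],cv2.COLOR_RGB2BGR))
pickle.dump(d,open("a.pkl","wb"))
print(r.get_obs())
E
```

```text
scene [391.79813605   0.         273.38777326] [  0.         391.79813605 206.53355762] [ 2.40255837  0.71046834 -0.25685086] [-0.4722546  -0.24150507  1.41919508]
side [386.17268524   0.         280.8289522 ] [  0.         386.17268524 208.70788961] [ 0.54015928 -2.55868934  1.34718116] [0.51353127 0.22237889 0.69509972]
wrist [357.69867061   0.         277.53739243] [  0.         357.69867061 216.64348111] [-2.35308336 -1.62946495 -0.26255941] [-0.67358905 -0.04097846  0.38158766]
{'clock': 0.15, 'joints': array([-1.31908696,  0.47759397,  0.02236982,  1.55616505, -0.01148952,
        1.10932223, -0.08308012]), 'qvel': array([-0.00123821, -0.00353285,  0.00183299, -0.00323354,  0.00037902,
        0.00298392, -0.00048998]), 'tau': array([ 2.96268779e-03, -5.96925688e+01,  1.61051810e+00, -2.81492454e+01,
        1.27177360e-02,  6.54089105e-03,  1.06101913e-05]), 'tcp_pos': array([0.23753588, 0.63137632, 0.24158545]), 'orientation': array([-5.62085308e-01, -3.09076673e+00,  2.12644290e-03]), 'contact_force': array([ 0.29398537,  0.70600584, -0.03189677]), 'moment': array([0.00674184, 0.01562722, 0.02273106]), 'grip_width': 0.08529231727299809}
```

View pics/a_scene.png

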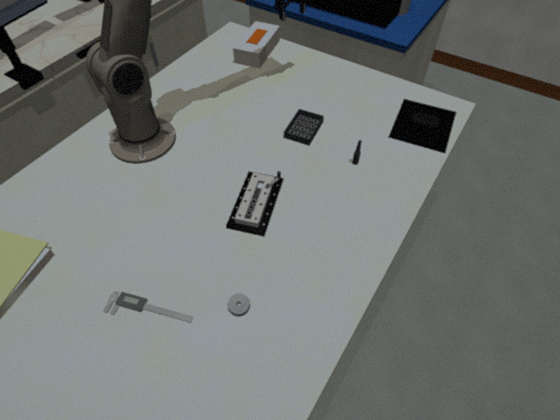

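View pics/a_side.png

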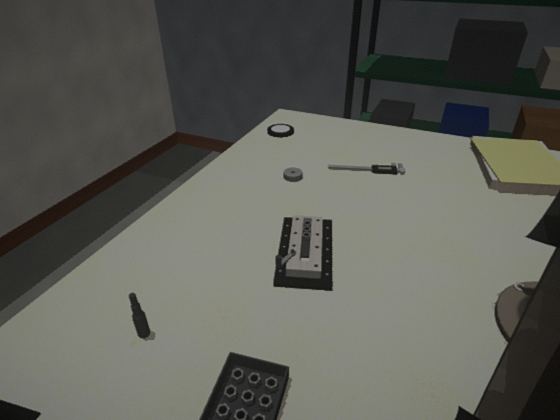

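View pics/a_wrist.png

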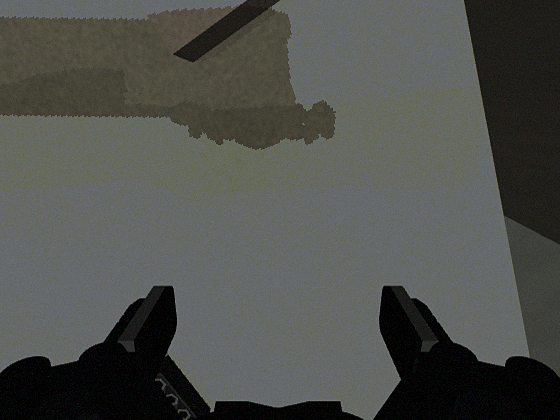

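```bash
cat > h.py <<'E'
import cv2,numpy as np
from scipy.spatial.transform import Rotation as R
def cast(f,px,z):
    Rm=cv2.Rodrigues(np.array(f["rvec"],float))[0]; t=np.array(f["tvec"],float).ravel()
    px=np.atleast_2d(np.array(px,float)); d=np.c_[px,np.ones(len(px))]@np.linalg.inv(f["camera_matrix"]).T@Rm
    c=-Rm.T@t; s=(z-c[2])/d[:,2]; return c+s[:,None]*d
def proj(f,P):
    return cv2.projectPoints(np.atleast_2d(np.array(P,float)),np.array(f["rvec"],float),np.array(f["tvec"],float),f["camera_matrix"],None)[0][:,0]
def save(f,name,box=None,k=1):
    im=cv2.cvtColor(f["pixels"],cv2.COLOR_RGB2BGR)
    if box: im=im[box[1]:box[3],box[0]:box[2]]
    cv2.imwrite("pics/"+name,cv2.resize(im,None,fx=k,fy=k,interpolation=cv2.INTER_CUBIC))
E
python3 - <<'E'
import pickle; from h import *
d=pickle.load(open("a.pkl","rb"))
for n,(x0,y0,x1,y1) in {"scene":(215,160,295,245),"side":(262,205,345,300)}.items():
    f=d[n]; g=cv2.cvtColor(f["pixels"],cv2.COLOR_RGB2GRAY)[y0:y1,x0:x1]
    m=(g<60).astype(np.uint8); m=cv2.morphologyEx(m,cv2.MORPH_CLOSE,np.ones((3,3)))
    c=max(cv2.findContours(m,0,2)[0],key=cv2.contourArea)[:,0]+[x0,y0]
    P=cast(f,c,0.012); rc=cv2.minAreaRect((P[:,:2]*1000).astype(np.float32)); print(n,rc); print(cv2.boxPoints(rc))
    save(f,f"b_{n}.png",(x0,y0,x1,y1),6)
a=cv2.imread("pics/b_scene.png");b=cv2.imread("pics/b_side.png")
h=max(a.shape[0],b.shape[0]);o=np.zeros((h,a.shape[1]+b.shape[1],3),np.uint8);o[:a.shape[0],:a.shape[1]]=a;o[:b.shape[0],a.shape[1]:]=b
o=cv2.resize(o,None,fx=.8,fy=.8);cv2.imwrite("pics/b.png",np.clip(o*1.8,0,255).astype(np.uint8));print(o.shape)
E
```

```text
scene ((507.5663757324219, -10.142135620117188), (117.86322784423828, 254.7481689453125), 18.054649353027344)
[[ 412.06018   92.6959 ]
 [ 491.01276 -149.50882]
 [ 603.0726  -112.98017]
 [ 524.12     129.22455]]
side ((509.862548828125, -11.092193603515625), (120.61029052734375, 238.0535888671875), 17.91197967529297)
[[ 415.87302    83.618195]
 [ 489.08774  -142.89696 ]
 [ 603.85205  -105.80258 ]
 [ 530.6373    120.71257 ]]
(456, 782, 3)
```

View pics/b.png

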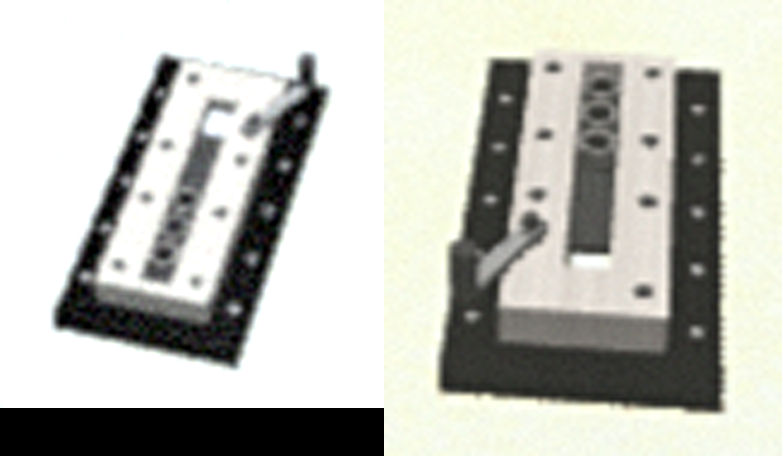

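Run:
```python
import pickle; from h import *
d=pickle.load(open("a.pkl","rb"))
for n,nut,poc,knob in [("scene",(253.7,201),(260,185.4),(215+307/4.8,160+58/4.8)),("side",(306.4,234.2),(304.9,259),(262+79/4.8,205+243/4.8))]:
    print(n,cast(d[n],nut,.0348),cast(d[n],poc,.02),cast(d[n],knob,.0616))
f=d["wrist"];Rm=cv2.Rodrigues(np.array(f["rvec"],float))[0];c=-Rm.T@np.ravel(f["tvec"])
from bench import r
o=r.get_obs();T=R.from_rotvec(o["orientation"]).as_matrix();print("cam in tool",T.T@(c-o["tcp_pos"]),"axes\n",T.T@Rm.T)
# move: target TCP above fixture
tgt=np.array([.50,.0,.20]);print("shift tool",T.T@(tgt-o["tcp_pos"])/.15)
```

```text
scene [[ 0.51686308 -0.03668093  0.0348    ]] [[0.49005211 0.0356063  0.02      ]] [[0.53070092 0.0846613  0.0616    ]]
side [[ 0.51518344 -0.03780944  0.0348    ]] [[0.49365025 0.0263209  0.02      ]] [[0.5304569  0.08214562 0.0616    ]]
cam in tool [ 8.24258388e-02 -8.47562086e-05 -1.31297648e-01] axes
 [[-1.54054983e-04 -9.48113292e-01 -3.17932638e-01]
 [ 9.99998844e-01  3.34964796e-04 -1.48345695e-03]
 [ 1.51298149e-03 -3.17932499e-01  9.48112144e-01]]
shift tool [-3.11963998 -3.32324385  0.28209528]
```

Request:
send_rows(deltas=[[0,-0.13,-0.14,0,0,0,0],[0,-0.26,-0.28,0,0,0,0],[0,-0.39,-0.42,0,0,0,0],[0,-0.52,-0.55,0,0,0,0],[0,-0.65,-0.69,0,0,0,0],[0,-0.78,-0.83,0,0,0,0]], squeeze=20)

```text
clock: 0.65
tcp_pos: [0.3036, 0.4726, 0.242]
orientation: [-0.562, -3.091, 0.001]
contact_force: [0.2, 0.8, -0.0]
grip_width: 0.0123
```

Request:
send_rows(deltas=[[0,-0.13,-0.14,0,0,0,0],[0,-0.26,-0.28,0,0,0,0],[0,-0.39,-0.42,0,0,0,0],[0,-0.52,-0.55,0,0,0,0],[0,-0.65,-0.69,0,0,0,0],[0,-0.78,-0.83,0,0,0,0]])

```text
clock: 1.15
tcp_pos: [0.3692, 0.3149, 0.2422]
orientation: [-0.562, -3.091, 0.0]
contact_force: [0.5, -0.2, 0.8]
grip_width: -0.0003
```

Request:
send_rows(deltas=[[0,-0.13,-0.14,0,0,0,0],[0,-0.26,-0.28,0,0,0,0],[0,-0.39,-0.42,0,0,0,0],[0,-0.52,-0.55,0,0,0,0],[0,-0.65,-0.69,0,0,0,0],[0,-0.78,-0.83,0,0,0,0]])

```text
clock: 1.65
tcp_pos: [0.4348, 0.1572, 0.2423]
orientation: [-0.562, -3.091, -0.0]
contact_force: [0.7, 0.1, -0.8]
grip_width: -0.0001
```

Request:
send_rows(deltas=[[0,-0.13,-0.14,0.07,0,0,0.038],[0,-0.26,-0.28,0.14,0,0,0.076],[0,-0.39,-0.42,0.21,0,0,0.114],[0,-0.52,-0.55,0.28,0,0,0.152],[0,-0.65,-0.69,0.35,0,0,0.19],[0,-0.78,-0.83,0.42,0,0,0.228],[0,-0.78,-0.83,0.53,0,0,0.266],[0,-0.78,-0.83,0.61,0,0,0.286],[0,-0.78,-0.83,0.61,0,0,0.286],[0,-0.78,-0.83,0.61,0,0,0.286]])

```text
clock: 2.48
tcp_pos: [0.4998, 0.0009, 0.1504]
orientation: [-1.845, -2.541, 0.002]
contact_force: [1.5, 0.2, -0.3]
grip_width: 0.0001
```

Run:
```python
from bench import r; from h import *; import pickle
f=r.grab_frame("wrist");o=r.get_obs();pickle.dump((f,o),open("c.pkl","wb"));f["pixels"]=np.clip(f["pixels"]*1.6,0,255).astype(np.uint8);save(f,"c.png",None,1.4)
print(o["clock"],o["tcp_pos"],R.from_rotvec(o["orientation"]).as_matrix(),o["joints"],o["contact_force"])
```

```text
2.5333 [0.50035911 0.00116212 0.15105284] [[-3.10097738e-01  9.50704662e-01 -1.98644275e-04]
 [ 9.50704682e-01  3.10097734e-01 -4.83538074e-05]
 [ 1.56289496e-05 -2.03846449e-04 -9.99999979e-01]] [-0.52850484  0.33320117  0.48596342  2.07939935 -0.21946145  0.77754628
  0.40743726] [ 0.05903977  0.4959406  -0.03268513]
```

View pics/c.png

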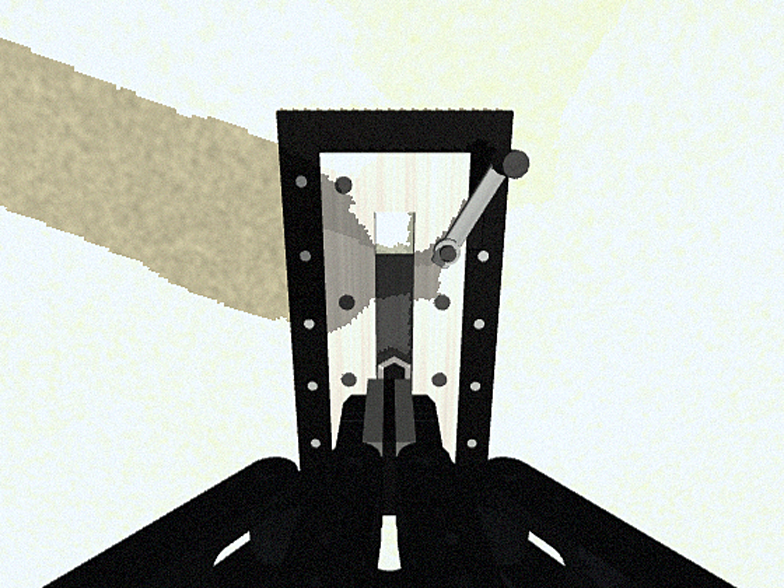

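```bash
cat > m.py <<'E'
import pickle; from h import *
f,o=pickle.load(open("c.pkl","rb"));T=R.from_rotvec(o["orientation"]).as_matrix()
def tl(p,z): return (T.T@(cast(f,np.array(p)/1.4,z)-o["tcp_pos"]).T).T*1000
for n,p,z in [("stop L",(375,212),.033),("stop R",(414,212),.033),("plate end L",(277,111),.012),("plate end R",(513,111),.012),("plate L low",(300,466),.012),("rail L",(376,330),.033),("rail R",(412,330),.033),("plateL low",(300,464),.012),("plateR low",(457,464),.012),("rail end out L",(320,153),.033),("R",(471,153),.033),("nut corner",(394,357),.0348),("hinge bolt",(448,254),.0436),("knob top",(516,163),.0616)]:
    print(n,tl(p,z)[0].round(1))
E
python3 m.py
```

```text
stop L [ 46.   -8.2 118.1]
stop R [ 46.   11.1 118.1]
plate end L [ 93.5 -57.7 139.1]
plate end R [ 93.4  61.1 139. ]
plate L low [-118.4  -58.2  139.1]
rail L [-16.7  -8.2 118.1]
rail R [-16.6  11.  118.1]
plateL low [-116.9  -58.1  139.1]
plateR low [-116.7   42.   139. ]
rail end out L [ 73.9 -34.1 118.1]
R [ 73.9  37.8 118. ]
nut corner [-31.6   1.4 116.3]
hinge bolt [ 27.2  27.4 107.4]
knob top [70.8 52.6 89.4]
```

Request:
send_rows(deltas=[[0,-0.1,0.011,0.1,0,-0.03,0],[0,-0.2,0.011,0.25,0,-0.067,0],[0,-0.31,0.011,0.4,0,-0.067,0],[0,-0.31,0.011,0.52,0,-0.067,0],[0,-0.31,0.011,0.6,0,-0.067,0],[0,-0.31,0.011,0.63,0,-0.067,0],[0,-0.31,0.011,0.645,0,-0.067,0],[0,-0.31,0.011,0.655,0,-0.067,0],[0,-0.31,0.011,0.655,0,-0.067,0],[0,-0.31,0.011,0.655,0,-0.067,0]])

```text
clock: 3.37
tcp_pos: [0.5169, -0.0428, 0.0534]
orientation: [1.745, 2.397, -0.182]
contact_force: [0.1, 0.5, -0.7]
grip_width: 0.0002
```

Run:
```python
from bench import r; from h import *; import pickle
f=r.grab_frame("wrist");g=r.grab_frame("side");o=r.get_obs();f["pixels"]=np.clip(f["pixels"]*1.8,0,255).astype(np.uint8);g["pixels"]=np.clip(g["pixels"]*1.8,0,255).astype(np.uint8)
save(f,"d1.png",(180,150,380,350),2.8);save(g,"d2.png",(265,200,345,300),5.6)
a=cv2.imread("pics/d1.png");b=cv2.imread("pics/d2.png")[:560,:240*2];o2=np.hstack([a,b])[:,:800] if a.shape[0]==b.shape[0] else a
cv2.imwrite("pics/d.png",o2);print(o2.shape)
print(o["clock"],o["tcp_pos"],R.from_rotvec(o["orientation"]).as_matrix().round(3),o["contact_force"])
```

```text
(560, 800, 3)
3.4667 [ 0.51668991 -0.04279281  0.05322067] [[-0.3    0.952  0.065]
 [ 0.931  0.307 -0.198]
 [-0.209  0.001 -0.978]] [-0.14016624 -0.65750868  0.3420207 ]
```

View pics/d.png

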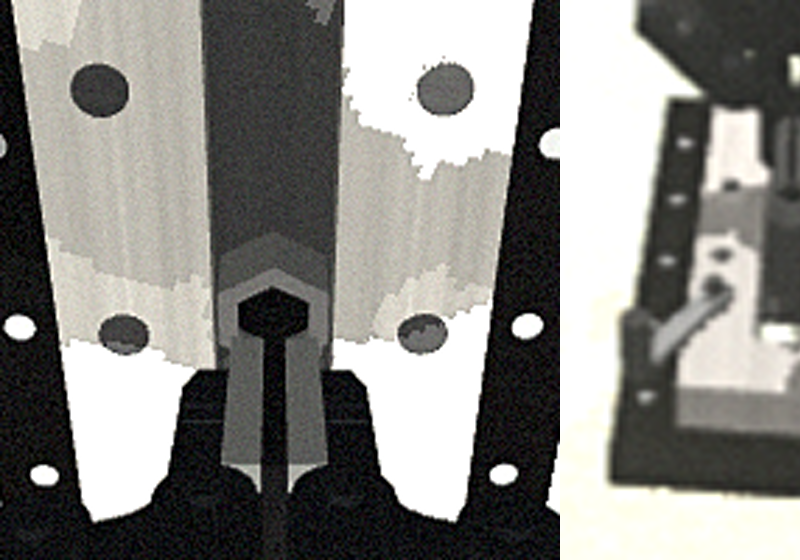

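Request:
send_rows(deltas=[[0,0.0005,0,0.0023,0,0,0],[0,0.001,0,0.0046,0,0,0],[0,0.0015,0,0.0068,0,0,0],[0,0.002,0,0.0091,0,0,0],[0,0.0024,0,0.0114,0,0,0],[0,0.0029,0,0.0137,0,0,0],[0,0.0034,0,0.016,0,0,0],[0,0.0039,0,0.0182,0,0,0],[0,0.0044,0,0.0205,0,0,0],[0,0.0049,0,0.0228,0,0,0],[0,0.0049,0,0.0228,0,0,0],[0,0.0049,0,0.0228,0,0,0]])

```text
clock: 4.47
tcp_pos: [0.5162, -0.0429, 0.049]
orientation: [1.745, 2.398, -0.184]
contact_force: [-0.5, -0.7, -0.1]
grip_width: -0.0002
```

Request:
send_rows(deltas=[[0,0.0003,0,0.0015,0,0,0],[0,0.0006,0,0.0029,0,0,0],[0,0.001,0,0.0044,0,0,0],[0,0.001,0,0.0044,0,0,0],[0,0.001,0,0.0044,0,0,0],[0,0.001,0,0.0044,0,0,0]])

```text
clock: 4.97
tcp_pos: [0.5162, -0.0428, 0.0484]
orientation: [1.745, 2.398, -0.184]
contact_force: [0.1, 0.3, -0.0]
grip_width: -0.0001
```

Request:
send_rows(deltas=[[0,0.0003,0,0.0013,0,0,0],[0,0.0006,0,0.0026,0,0,0],[0,0.0008,0,0.0039,0,0,0],[0,0.0008,0,0.0039,0,0,0],[0,0.0008,0,0.0039,0,0,0],[0,0.0008,0,0.0039,0,0,0]])

```text
clock: 5.47
tcp_pos: [0.5162, -0.0428, 0.0478]
orientation: [1.745, 2.398, -0.184]
contact_force: [-0.3, 0.1, -0.7]
grip_width: -0.0005
```

Request:
send_rows(deltas=[[0,0.0003,0,0.0013,0,0,0],[0,0.0006,0,0.0026,0,0,0],[0,0.0008,0,0.0039,0,0,0],[0,0.0008,0,0.0039,0,0,0],[0,0.0008,0,0.0039,0,0,0],[0,0.0008,0,0.0039,0,0,0]])

```text
clock: 5.97
tcp_pos: [0.5162, -0.0428, 0.0472]
orientation: [1.745, 2.398, -0.184]
contact_force: [-0.2, -0.2, 1.7]
grip_width: 0.0004
```

Request:
send_rows(deltas=[[0,0.0003,0,0.0013,0,0,0],[0,0.0006,0,0.0026,0,0,0],[0,0.0006,0,0.0026,0,0,0],[0,0.0006,0,0.0026,0,0,0],[0,0.0006,0,0.0026,0,0,0]])

```text
clock: 6.38
tcp_pos: [0.5164, -0.0429, 0.0471]
orientation: [1.745, 2.398, -0.184]
contact_force: [-1.2, -0.1, 5.0]
grip_width: -0.0
```

Request:
send_rows(deltas=[[0,0.0033,0,-0.0007,0,0,0],[0,0.0065,0,-0.0014,0,0,0],[0,0.013,0,-0.0028,0,0,0],[0,0.0196,0,-0.0042,0,0,0],[0,0.0261,0,-0.0056,0,0,0],[0,0.0326,0,-0.007,0,0,0],[0,0.0391,0,-0.0083,0,0,0],[0,0.0391,0,-0.0083,0,0,0],[0,0.0391,0,-0.0083,0,0,0]])

```text
clock: 7.13
tcp_pos: [0.5149, -0.037, 0.0471]
orientation: [1.745, 2.397, -0.183]
contact_force: [0.3, -0.8, 5.2]
grip_width: -0.0001
```

Run:
```python
from bench import r; from h import *; import pickle
f=r.grab_frame("wrist");o=r.get_obs();pickle.dump((f,o),open("e.pkl","wb"));f["pixels"]=np.clip(f["pixels"]*1.8,0,255).astype(np.uint8)
save(f,"e.png",(200,180,360,340),3.2)
print(o["clock"],o["tcp_pos"],o["contact_force"])
```

```text
7.1833 [ 0.51489729 -0.03709613  0.04708568] [-0.21516069 -0.98209882  6.79983414]
```

View pics/e.png

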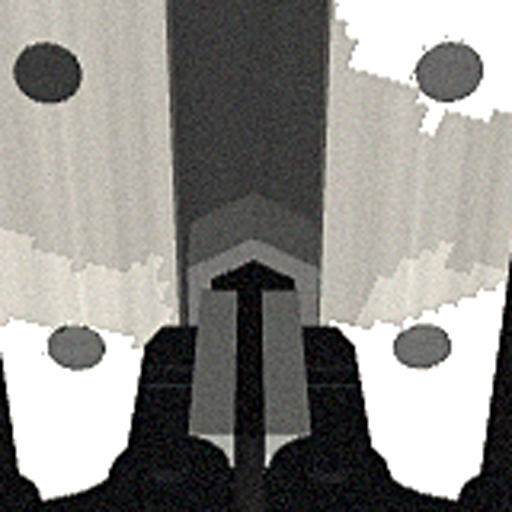

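Run:
```python
import pickle; from h import *
f,o=pickle.load(open("e.pkl","rb"));d=np.array([-.310,.951,0]);p0=np.array([.50036,.00116,0])
print((cast(f,(278.75,255),.0348)-p0)@d*1000,(cast(f,(278.75,180+291/3.2),.0348)-p0)@d*1000,(o["tcp_pos"]-p0)@d*1000)
```

```text
[-25.46850241] [-34.21467866] -40.888140978737844
```

Request:
send_rows(deltas=[[0,0.0065,0,-0.0014,0,0,0],[0,0.0163,0,-0.0035,0,0,0],[0,0.0293,0,-0.0063,0,0,0],[0,0.0424,0,-0.009,0,0,0],[0,0.0554,0,-0.0118,0,0,0],[0,0.0685,0,-0.0146,0,0,0],[0,0.0815,0,-0.0174,0,0,0],[0,0.0945,0,-0.0202,0,0,0],[0,0.1076,0,-0.0229,0,0,0],[0,0.1206,0,-0.0257,0,0,0],[0,0.1337,0,-0.0285,0,0,0],[0,0.1467,0,-0.0313,0,0,0],[0,0.1565,0,-0.0334,0,0,0],[0,0.163,0,-0.0348,0,0,0],[0,0.163,0,-0.0348,0,0,0]])

```text
clock: 8.43
tcp_pos: [0.5072, -0.0132, 0.0471]
orientation: [1.745, 2.397, -0.183]
contact_force: [0.1, -0.9, 6.2]
grip_width: -0.0001
```

Request:
send_rows(deltas=[[0,0.0065,0,-0.0014,0,0,0],[0,0.0163,0,-0.0035,0,0,0],[0,0.0293,0,-0.0063,0,0,0],[0,0.0424,0,-0.009,0,0,0],[0,0.0554,0,-0.0118,0,0,0],[0,0.0685,0,-0.0146,0,0,0],[0,0.0815,0,-0.0174,0,0,0],[0,0.0945,0,-0.0202,0,0,0],[0,0.1076,0,-0.0229,0,0,0],[0,0.1206,0,-0.0257,0,0,0],[0,0.1337,0,-0.0285,0,0,0],[0,0.1467,0,-0.0313,0,0,0],[0,0.1565,0,-0.0334,0,0,0],[0,0.163,0,-0.0348,0,0,0],[0,0.163,0,-0.0348,0,0,0]])

```text
clock: 9.68
tcp_pos: [0.4995, 0.0106, 0.0471]
orientation: [1.745, 2.397, -0.183]
contact_force: [0.1, -0.3, 5.9]
grip_width: -0.0003
```

```bash
cat > look.py <<'E'
import sys
from bench import r; from h import *; import pickle
n=sys.argv[1]
f=r.grab_frame("wrist");o=r.get_obs();pickle.dump((f,o),open(n+".pkl","wb"));f["pixels"]=np.clip(f["pixels"]*1.8,0,255).astype(np.uint8)
save(f,n+".png",(200,180,360,340),3.2)
d=np.array([-.310,.951,0]);p0=np.array([.50036,.00116,0])
print(o["clock"],o["tcp_pos"],o["contact_force"],(o["tcp_pos"]-p0)@d*1000)
E
python3 look.py f
```

```text
9.7333 [0.49948599 0.01059251 0.04705159] [-0.09443616 -0.09861211  6.43826807] 9.241264011203652
```

View pics/f.png

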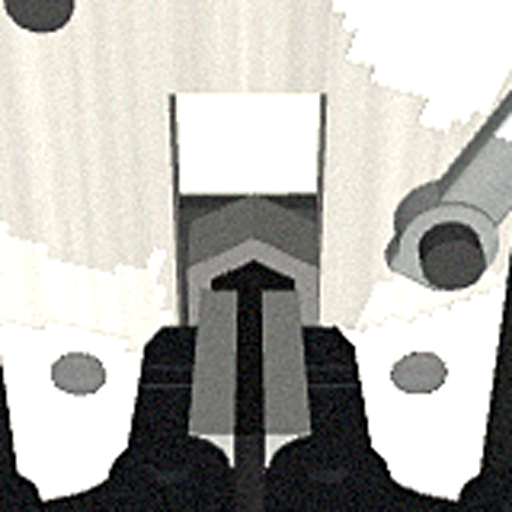

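Run:
```python
import pickle; from h import *
f,o=pickle.load(open("f.pkl","rb"));d=np.array([-.310,.951,0]);p0=np.array([.50036,.00116,0])
for n,p,z in [("stop",(250,93),.033),("floor edge",(190,194),.024),("nut bottom corner",(252,197),.024),("nut top corner",(252,240),.0348),("tip",(252,291),.0348)]:
    print(n,(cast(f,(200+p[0]/3.2,180+p[1]/3.2),z)-p0)@d*1000)
```

```text
stop [46.30366729]
floor edge [24.73643887]
nut bottom corner [24.1976623]
nut top corner [24.66955985]
tip [15.92490708]
```

Request:
send_rows(deltas=[[0,0.0065,0,-0.0014,0,0,0],[0,0.013,0,-0.0028,0,0,0],[0,0.0196,0,-0.0042,0,0,0],[0,0.0261,0,-0.0056,0,0,0],[0,0.0326,0,-0.007,0,0,0],[0,0.0391,0,-0.0083,0,0,0],[0,0.0456,0,-0.0097,0,0,0],[0,0.0522,0,-0.0111,0,0,0],[0,0.0522,0,-0.0111,0,0,0]])

```text
clock: 10.48
tcp_pos: [0.4969, 0.0186, 0.0469]
orientation: [1.745, 2.398, -0.183]
contact_force: [0.1, 0.2, 5.4]
grip_width: 0.0001
```

Request:
send_rows(deltas=[[0,0.0065,0,-0.0014,0,0,0],[0,0.013,0,-0.0028,0,0,0],[0,0.0196,0,-0.0042,0,0,0],[0,0.0196,0,-0.0042,0,0,0],[0,0.0196,0,-0.0042,0,0,0]])

```text
clock: 10.9
tcp_pos: [0.4953, 0.0212, 0.0466]
orientation: [1.745, 2.399, -0.185]
contact_force: [-0.1, -0.0, 1.1]
grip_width: 0.0
```

```bash
python3 look.py g
```

```text
10.95 [0.49535576 0.02113182 0.04658519] [-0.35968684  0.38894853  1.09182122] 20.544519603155546
```

View pics/g.png

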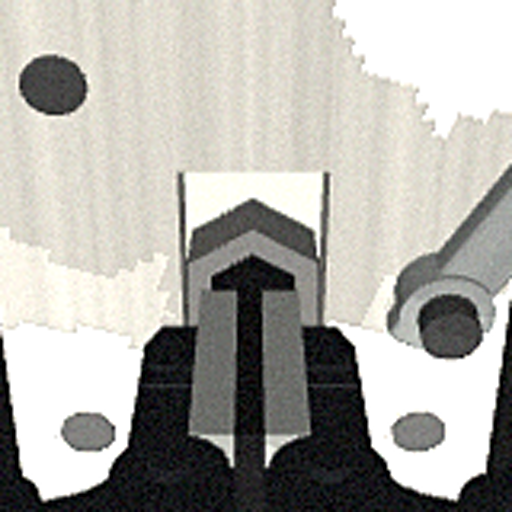

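Request:
send_rows(deltas=[[0,0.0004,0,0.002,0,0,0],[0,0.0008,0,0.0039,0,0,0],[0,0.0011,0,0.0052,0,0,0],[0,0.0011,0,0.0052,0,0,0],[0,0.0011,0,0.0052,0,0,0]])

```text
clock: 11.37
tcp_pos: [0.4955, 0.0211, 0.0463]
orientation: [1.746, 2.398, -0.184]
contact_force: [-2.0, 1.3, 9.6]
grip_width: -0.0002
```

Request:
send_rows(deltas=[[0,0.0033,0,-0.0007,0,0,0],[0,0.0065,0,-0.0014,0,0,0],[0,0.0098,0,-0.0021,0,0,0],[0,0.013,0,-0.0028,0,0,0],[0,0.013,0,-0.0028,0,0,0]])

```text
clock: 11.78
tcp_pos: [0.4952, 0.0228, 0.0461]
orientation: [1.745, 2.398, -0.184]
contact_force: [0.7, -0.8, 4.4]
grip_width: -0.0001
```

Request:
send_rows(deltas=[[0,0.0034,0,-0.0001,0,0,0],[0,0.0068,0,-0.0001,0,0,0],[0,0.0102,0,-0.0002,0,0,0],[0,0.0136,0,-0.0002,0,0,0],[0,0.0136,0,-0.0002,0,0,0]])

```text
clock: 12.2
tcp_pos: [0.4944, 0.0249, 0.0456]
orientation: [1.745, 2.398, -0.184]
contact_force: [1.0, -0.1, 4.3]
grip_width: -0.0001
```

```bash
python3 look.py i
```

```text
12.25 [0.49446781 0.02489904 0.04557605] [0.22707307 1.15196517 4.65074512] 24.402403014654798
```

View pics/i.png

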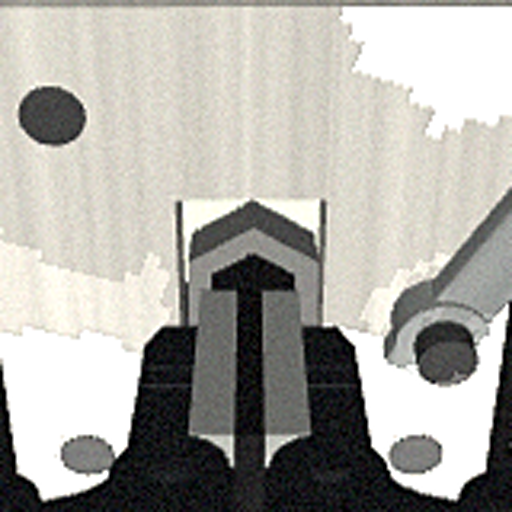

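Request:
send_rows(deltas=[[0,0.0035,0,0.0006,0,0,0],[0,0.0071,0,0.0012,0,0,0],[0,0.0106,0,0.0018,0,0,0],[0,0.0141,0,0.0024,0,0,0],[0,0.0141,0,0.0024,0,0,0]])

```text
clock: 12.67
tcp_pos: [0.4941, 0.0266, 0.045]
orientation: [1.745, 2.397, -0.184]
contact_force: [0.2, 0.3, 7.0]
grip_width: 0.0002
```

Request:
send_rows(deltas=[[0,0.0034,0,-0.0001,0,0,0],[0,0.0068,0,-0.0001,0,0,0],[0,0.0102,0,-0.0002,0,0,0],[0,0.0136,0,-0.0002,0,0,0],[0,0.0136,0,-0.0002,0,0,0]])

```text
clock: 13.08
tcp_pos: [0.4934, 0.0284, 0.0445]
orientation: [1.745, 2.397, -0.184]
contact_force: [0.6, -1.0, 4.6]
grip_width: -0.0001
```

Request:
send_rows(deltas=[[0,0.0034,0,0.0001,0,0,0],[0,0.0068,0,0.0003,0,0,0],[0,0.0102,0,0.0004,0,0,0],[0,0.0137,0,0.0005,0,0,0],[0,0.0137,0,0.0005,0,0,0]])

```text
clock: 13.5
tcp_pos: [0.4921, 0.0306, 0.0436]
orientation: [1.745, 2.399, -0.185]
contact_force: [0.1, 0.8, 0.2]
grip_width: -0.0002
```

Request:
send_rows(deltas=[[0,0.0004,0,0.0018,0,0,0],[0,0.0008,0,0.0039,0,0,0],[0,0.0008,0,0.0039,0,0,0],[0,0.0008,0,0.0039,0,0,0]])

```text
clock: 13.83
tcp_pos: [0.4926, 0.0304, 0.0433]
orientation: [1.745, 2.398, -0.184]
contact_force: [0.1, 0.2, 1.2]
grip_width: 0.0004
```

Request:
send_rows(deltas=[[0,0.0004,0,0.0018,0,0,0],[0,0.0006,0,0.0026,0,0,0],[0,0.0006,0,0.0026,0,0,0],[0,0.0006,0,0.0026,0,0,0]])

```text
clock: 14.17
tcp_pos: [0.4927, 0.0304, 0.0431]
orientation: [1.745, 2.398, -0.184]
contact_force: [-0.5, 0.3, 4.5]
grip_width: 0.0001
```

Request:
send_rows(deltas=[[0,-0.0028,0,-0.013,0,0,0],[0,-0.008,0,-0.04,0,0,0],[0,-0.02,0,-0.1,0,0,0],[0,-0.045,0,-0.21,0,0,0],[0,-0.084,0,-0.39,0,0.033,0],[0,-0.084,0,-0.39,0,0.067,0],[0,-0.084,0,-0.39,0,0.067,0],[0,-0.084,0,-0.39,0,0.067,0]])

```text
clock: 14.83
tcp_pos: [0.4932, 0.027, 0.1038]
orientation: [1.857, 2.532, 0.001]
contact_force: [0.3, 1.0, 0.7]
grip_width: 0.0002
```

```bash
cat > fx.py <<'E'
from h import *
from bench import r
d=np.array([-.310,.951,0]);ex=np.array([.951,.310,0]);O=np.array([.50036,.00116,0])-.0207*d+.0016*ex
F=lambda x,y,z:O+x/1000*ex+y/1000*d+np.array([0,0,z/1000])
def tofix(p): v=(np.array(p)-O); return np.array([v@ex,v@d,v[2]])*1000
def show(W):
    o=r.get_obs();T=R.from_rotvec(o["orientation"]).as_matrix();print(o["clock"],"fix",tofix(o["tcp_pos"]).round(1),"F",o["contact_force"].round(1))
    for w in W: print(w,(T.T@(F(*w)-o["tcp_pos"])/.15).round(4))
E
python3 - <<'E'
from fx import *; import pickle
f=r.grab_frame("wrist");o=r.get_obs();pickle.dump((f,o),open("j.pkl","wb"))
print(R.from_rotvec(o["orientation"]).as_matrix().round(3))
g=dict(f);g["pixels"]=np.clip(f["pixels"]*1.8,0,255).astype(np.uint8)
print(proj(f,[F(0,55,20),F(0,55,30.8),F(-24,48,62)]))
save(g,"j.png",(120,0,480,300),2)
d0=pickle.load(open("a.pkl","rb"))
print("plug base",cast(d0["scene"],(356,162),0)*1000,tofix(cast(d0["scene"],(356,162),0)[0]))
show([(72,91.5,130),(72,91.5,63)])
E
```

```text
[[-0.304  0.953  0.   ]
 [ 0.953  0.304 -0.001]
 [-0.001  0.    -1.   ]]
[[278.78373853 219.73379177]
 [278.8534394  225.56064333]
 [234.10046586 258.51061627]]
plug base [[6.97001840e+02 3.13177524e+02 1.11022302e-13]] [2.82131021e+02 2.56480066e+02 1.11022302e-13]
14.8833 fix [ -0.5  49.6 103.1] F [-0.2  0.5 -1.4]
(72, 91.5, 130) [ 0.2825  0.4817 -0.1799]
(72, 91.5, 63) [0.283  0.4816 0.2668]
```

View pics/j.png

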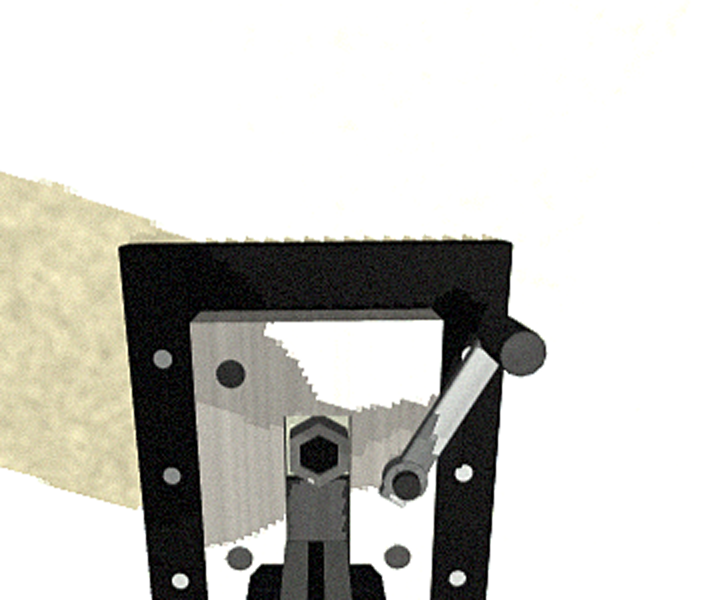

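Request:
send_rows(deltas=[[0,0.08,0.14,0,0,0,0],[0,0.18,0.31,0,0,0,0],[0,0.283,0.482,0,0,0,0],[0,0.283,0.482,0.1,0,0,0],[0,0.283,0.482,0.2,0,0,0],[0,0.283,0.482,0.25,0,0,0],[0,0.283,0.482,0.267,0,0,0],[0,0.283,0.482,0.267,0,0,0],[0,0.283,0.482,0.267,0,0,0]])

```text
clock: 15.63
tcp_pos: [0.5481, 0.0932, 0.0629]
orientation: [1.848, 2.54, -0.001]
contact_force: [0.3, -0.7, 0.7]
grip_width: 0.0
```

Run:
```python
from fx import *; import pickle
f,o=pickle.load(open("j.pkl","rb"));k=tofix(cast(f,(380.5,176),.0616)[0]);print("knob",k)
q0=np.arctan2(k[1]-48,-(k[0]-26));print(q0)
W=[]
for q in np.arange(q0,.6,-.15): W.append((round(26-50*np.cos(q)+13,1),round(48+50*np.sin(q),1),63))
show(W)
```

```text
knob [50.37711801 91.81372193 61.6       ]
2.078525297471073
15.6333 fix [72.3 93.5 62.9] F [ 0.3 -0.7  0.7]
(np.float64(63.3), np.float64(91.7), 63) [-0.0117 -0.0598 -0.001 ]
(np.float64(56.5), np.float64(94.8), 63) [ 0.0089 -0.1052 -0.001 ]
(np.float64(49.3), np.float64(96.9), 63) [ 0.0228 -0.1532 -0.001 ]
(np.float64(41.9), np.float64(97.9), 63) [ 0.0293 -0.2026 -0.0009]
(np.float64(34.4), np.float64(97.8), 63) [ 0.0286 -0.2526 -0.0009]
(np.float64(27.0), np.float64(96.5), 63) [ 0.0198 -0.3019 -0.0009]
(np.float64(19.9), np.float64(94.2), 63) [ 0.0043 -0.3492 -0.0009]
(np.float64(13.2), np.float64(90.8), 63) [-0.0184 -0.3939 -0.0008]
(np.float64(7.1), np.float64(86.5), 63) [-0.0472 -0.4345 -0.0008]
(np.float64(1.7), np.float64(81.3), 63) [-0.0819 -0.4704 -0.0008]
```

Request:
send_rows(deltas=[[0,-0.006,-0.03,0,0,0,0],[0,-0.0117,-0.06,0,0,0,0],[0,-0.001,-0.083,0,0,0,0],[0,0.009,-0.105,0,0,0,0],[0,0.016,-0.13,0,0,0,0],[0,0.023,-0.153,0,0,0,0],[0,0.026,-0.178,0,0,0,0],[0,0.029,-0.203,0,0,0,0],[0,0.029,-0.228,0,0,0,0],[0,0.0286,-0.253,0,0,0,0],[0,0.024,-0.278,0,0,0,0],[0,0.02,-0.302,0,0,0,0],[0,0.012,-0.326,0,0,0,0],[0,0.004,-0.349,0,0,0,0],[0,-0.007,-0.372,0,0,0,0],[0,-0.018,-0.394,0,0,0,0],[0,-0.033,-0.414,0,0,0,0],[0,-0.047,-0.4345,0,0,0,0],[0,-0.047,-0.4345,0,0,0,0]])

```text
clock: 17.22
tcp_pos: [0.4883, 0.0653, 0.0627]
orientation: [1.85, 2.539, -0.0]
contact_force: [2.6, 0.4, 0.7]
grip_width: 0.0001
```

Run:
```python
from fx import *; import pickle
f=r.grab_frame("wrist");o=r.get_obs();pickle.dump((f,o),open("k.pkl","wb"))
for q in (.6,.73,.87,1.0): 
  p=F(26-50*np.cos(q),48+50*np.sin(q),61.6); print(q,tofix(p),proj(f,[p]))
g=dict(f);g["pixels"]=np.clip(f["pixels"]*1.8,0,255).astype(np.uint8);save(g,"k.png",(120,100,480,400),2)
show([])
```

```text
0.6 [-15.2744294   76.27031596  61.6       ] [[227.98092872 319.12586203]]
0.73 [-11.26436074  81.38423483  61.6       ] [[236.76286666 308.88522173]]
0.87 [-6.24445427 86.25964129 61.6       ] [[248.13367912 298.90815497]]
1.0 [-1.01562387 90.11867609 61.6       ] [[260.28627257 290.85533997]]
17.2667 fix [ 6.9 85.8 62.7] F [2.3 0.3 0.8]
```

View pics/k.png

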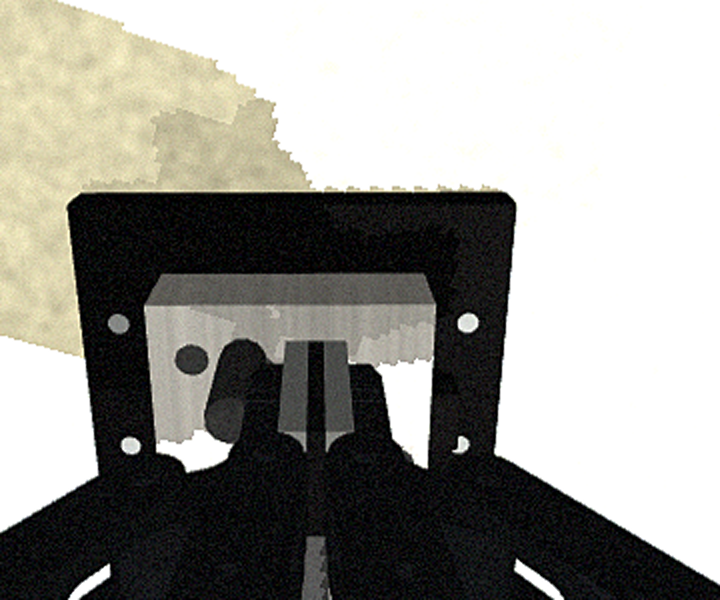

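Request:
send_rows(deltas=[[0,0,0.033,0,0,0,0],[0,0.07,0.033,0,0,0,0],[0,0.133,0.033,0,0,0,0],[0,0.133,-0.05,0,0,0,0],[0,0.133,-0.133,0,0,0,0],[0,0.105,-0.133,0,0,0,0],[0,0.079,-0.133,0,0,0,0],[0,0.053,-0.146,0,0,0,0],[0,0.026,-0.16,0,0,0,0],[0,0.003,-0.173,0,0,0,0],[0,-0.025,-0.182,0,0,0,0],[0,-0.05,-0.191,0,0,0,0],[0,-0.075,-0.2,0,0,0,0],[0,-0.092,-0.203,0,0,0,0],[0,-0.108,-0.205,0,0,0,0],[0,-0.116,-0.206,0,0,0,0],[0,-0.116,-0.206,0,0,0,0]])

```text
clock: 18.68
tcp_pos: [0.4649, 0.0397, 0.0628]
orientation: [1.849, 2.539, 0.001]
contact_force: [0.5, -0.0, -0.2]
grip_width: 0.0
```

```bash
python3 -c "
from fx import *; show([])"
```

```text
18.6833 fix [-23.4  68.3  62.8] F [ 0.5 -0.  -0.2]
```

Request:
send_rows(deltas=[[0,-0.0067,0,0,0,0,0],[0,-0.0133,0,0,0,0,0],[0,-0.02,0,0,0,0,0],[0,-0.0267,0,0,0,0,0],[0,-0.0267,0,0,0,0,0]])

```text
clock: 19.1
tcp_pos: [0.4657, 0.0362, 0.0627]
orientation: [1.849, 2.54, 0.0]
contact_force: [-0.7, 1.1, 0.0]
grip_width: 0.0002
```

Request:
send_rows(deltas=[[0,-0.0067,0,0,0,0,0],[0,-0.0133,0,0,0,0,0],[0,-0.0133,0,0,0,0,0],[0,-0.0133,0,0,0,0,0]])

```text
clock: 19.43
tcp_pos: [0.4658, 0.0358, 0.0626]
orientation: [-1.846, -2.54, -0.001]
contact_force: [-3.0, 6.4, 1.3]
grip_width: -0.0
```

Request:
send_rows(deltas=[[0,0.02,0,0,0,0,0],[0,0.1,0,0,0,0,0],[0,0.15,0,-0.05,0,0,0],[0,0.15,0,-0.2,0,0,0],[0,0.1,0,-0.4,0,0,0],[0,-0.1,0,-0.6,0,0,0],[0,-0.3,0,-0.6,0,0,0],[0,-0.3,0,-0.6,0,0,0],[0,-0.3,0,-0.6,0,0,0]])

```text
clock: 20.18
tcp_pos: [0.4809, -0.0104, 0.1532]
orientation: [1.853, 2.535, 0.001]
contact_force: [0.1, 0.3, -0.9]
grip_width: 0.0001
```

Run:
```python
from fx import *; import pickle
f=r.grab_frame("wrist");pickle.dump(f,open("l.pkl","wb"))
for q in (0,.08,.2):
  p=F(26-50*np.cos(q),48+50*np.sin(q),61.6); print(q,proj(f,[p]).round(1))
x,y=proj(f,[F(-24,48,61.6)])[0].astype(int)
g=cv2.medianBlur(cv2.cvtColor(f["pixels"],cv2.COLOR_RGB2GRAY),3);c=g[y-25:y+25,x-25:x+25]
for row in c[::3]: print(*["%3d"%v for v in row[::3]])
gd=dict(f);gd["pixels"]=np.clip(f["pixels"]*1.8,0,255).astype(np.uint8);save(gd,"l.png",(160,100,400,340),2.4)
m=np.array(g[y-60:y+60,x-60:x+60]);print(x,y)
nutp=proj(f,[F(0,55,30.8),F(0,60,30.8),F(26,48,43.6)]);print("pocket,hinge",nutp)
show([])
```

```text
0 [[277.5 179. ]]
0.08 [[277.7 172.8]]
0.2 [[279.  163.4]]
 10  11   2 150 149 149 151 152 152 153 153 149 152 148 151 127  45
  5   9   0 153 151 147 152 154 152 150 152 150 152 148 152 121 123
  3   9   1 152 154 148 145  92 153 151 151 149 150 148 152 118 104
  4   9   2 156  82  82  84  91  75 149 157 149 152 150 150 122 108
  9   3   5 160  83  84  88   9  11   8  19  50  62  96  53  60  58
  5   7   3  85  83  86   9  11  10  14  10 108 108 112 109 112 109
  3   7   5  84  83  83   6  35  46  46  20   9 109 111 110 109 111
  4   8   5  99  91  81  38  45  45  48  46  43 114 112 112 113 112
  6   3   5  99  97 100  44  44  44  45  44  41 101 110  96  85  82
  6   7   3  96  97 100  43  44  45  42  42  44  87  81  84  20  24
  4   4   7 101  97  98  46  44  43  45  41  57  83  80  84  24  30
  9   6   3  99  95  96  96  42  42  45  56  96  83  79  85  24  26
  4   1   7  97  98  96  94 101  96  99  97  95  94  91  96  26  29
 10   6   6  98  96  94  95 100  94  95  96  93  94  90  95  23  26
  5   7   4  96  95  95  95 102  97  97  96  93  91  91  96  23  28
  7   9   8  85  96  96  93  98  95  99  96  91  92  92  94  19  28
  6   6   6  78  95  94  95  98  96  96  95  93  93  92  98  27  27
277 178
pocket,hinge [[311.18415111 159.54570061]
 [311.3483432  152.4755026 ]
 [350.71085678 172.6797324 ]]
20.2333 fix [-24.   17.3 152.6] F [ 0.4 -0.3 -0.2]
```

```bash
python3 -c "
from bench import r
print(r.hand_in()); print(r.get_obs()['clock'])"
```

```text
the job is handed in; nothing more can be done
None
the job is handed in; nothing more can be done
```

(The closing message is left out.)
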